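# Load the finishing turntable and count its blank speed selector to the fourth click

### The job

Take the finial with the long cylindrical head out of its sloping cradle and stand it upright, gently, with its whole foot on the raised round pad of the finishing turntable, so that it stays there by itself without wobbling. Then set the turntable's speed: turn the blank selector knob back (counter-clockwise) to its end stop, and from there clockwise exactly four clicks. Leave the shorter handle in the other cradle and everything else on the bench where it is.

Things in the scene. Friction and masses are not known exactly. Their poses are not given: they have to be found in the camera images.
- finial: Turned finial, pale wood, 160 mm tall, about 0.16 kg. Origin: centre of its flat foot; z along its axis, foot to head. Foot 32 mm across, 12 mm high; slender stem; collar 32 mm across at 84-95 mm; waist 19 mm; plain cylindrical head 26 mm across at 110-150 mm, tapering to the top. Starts in cradle_a's trough, axis leaning 32 degrees from vertical, head up and towards the robot's side.
- finial_head (a point): Middle of the finial's cylindrical head, on its axis, 135 mm from the foot. Grip here with the tool pointing down along the finial's axis, fingers on its left and right. In the cradle the head sticks out free: the trough's planks end 92 mm from the foot. Draw the finial out along its own axis.
- cradle_a: Fixed wooden cradle holding the finial: base 130 x 80 mm, V trough of two 32 mm planks under the stem, 50 mm plate under the foot; about 125 mm high. Origin under the base on the table, z up; the finial's foot lies 50 mm along +x and 36 mm up, its axis slopes up towards -x. The cradles and the turntable stand side by side in any order.
- cradle_b: Fixed cradle just like cradle_a; it holds the handle.
- handle: Bystander in cradle_b: shorter, stout turned handle of the same wood, 106 mm long, 32 mm in diameter, without a long head. Origin at the centre of its foot, z along its axis. Leave it alone.
- turntable: Fixed round finishing turntable, a 130 mm metal disc with its top at 55 mm on a dark drum. Origin under its centre on the table, z up. It does not turn during this work.
- pad (a point): Centre of the top of the turntable's raised black rubber pad: 68 mm in diameter, 6 mm high, top 61 mm above the table. The finial must stand with its foot wholly on it.
- speed_box: Fixed grey control box on a dark foot plate 190 x 130 mm. Its blank panel, 130 x 120 mm, faces up and towards the robot's side: the panel's normal leans 30 degrees from vertical towards the box's -x. Origin on the table, z up; panel centre 100 mm above the origin.
- selector_grip (a point): Point on the selector's turning axis, in its bar, 32 mm out from the panel centre (point z: the axis, outward from the panel; point x: along the bar, turning with it). Black unmarked bar knob: disc 64 mm across, its top 8 mm off the panel; across it a bar 64 mm long, 14 mm wide, 8 to 44 mm off the panel. Pinch the bar across its width, tool along the axis.
- selector (a joint): Selector angle, rad, growing clockwise seen facing the panel; 0 is the counter-clockwise stop, 2.932 the other. 8 detent places 0.419 apart, the first at the stop: click n lies at 0.419 n, the fourth at 1.676. Sprung: let go, it drops into the nearest place; a click takes about 0.12 N m. At 0 the bar lies along the box's x (up the slope). Starts at click 2 to 6.
- mallet: Wooden mallet, 220 mm long, head 68 mm thick, lying on the table. Bystander; leave it alone.
- wax_tin: Round metal tin, 52 mm in diameter, 55 mm high, standing between the turntable or cradles and the control box. Bystander; leave it alone.
- sanding_block: Cork sanding block 110 x 60 x 35 mm, lying on the table. Bystander; leave it alone.
- blank: Square wooden blank 160 x 45 x 45 mm, lying on the table. Bystander; leave it alone.
- jar: Closed amber glass jar, 66 mm in diameter, 85 mm high. Bystander; leave it alone.
There are look-alikes about, which are no part of the job. What is shaped like the finial but black or yellow is not meant.

How it is judged:
By the outcome, as a careful person would: the job done as asked, in the order asked, and still so for the second after the job is handed in, with the robot touching nothing.
It also fails if it takes over 67 s, if anything falls off the work surface, if the arm or the gripper's body presses on something with over 40 N, if the wrist force passes 120 N, or if a joint passes its speed limit or range.

### The arm

A 6-joint arm with a two-finger parallel gripper is mounted at the origin on the work surface. World frame = base frame: x ahead of the robot, y to its left, z up, the work surface at z = 0. Lengths are in m, angles in rad, forces in N, time in s.
With the tool pointing down it reaches from about 0.35 to 0.775 m from the base axis. Payload 7.3 kg.
Tool frame: the origin (TCP) lies on the centre line of the jaws, within the pads' length; the fingertips stand 25 mm ahead of it and the grasp point (between the pads) lies 6 mm ahead of it; x points along the fingers, y is the direction in which the jaws open and shut, and the axes are right-handed (so a half turn about x gives the same grasp; the last joint's range is limited). The gripper opens to 92 mm and grips with 3 to 60 N. Pads are 19 mm wide; open, the fingers measure 130 mm over their backs; the gripper's body (75 mm by 190 mm) begins 47 mm behind the grasp point.
Start: joints at [-1.48, 0.342, 1.524, -0, 1.275, -0.146], TCP at [0.123, -0.51, 0.252] pointing down, gripper open.
Joint ranges: [-2.53, 2.53], [-0.77, 2.02], [0.04, 2.7], [-1, 4.14], [0.28, 2.66], [-3.11, 3.11]. Speed limits (rad/s): [2.57, 2.57, 3.14, 3.14, 3.14, 3.14].

### API

Orientations are given as [roll, pitch, yaw] about the fixed x, y, z axes, in that order (R = Rz(yaw) Ry(pitch) Rx(roll)).
In Python, from cell import observe, read_camera, get_calibration, hand_in gives the robot as it stands. The module is installed in compiled form; this text tells all that it offers.
- The arm moves only by the shell command python3 -m crank 'ROWS' [FORCE]. ROWS is JSON, a list of rows, each an object of numbers: "fingers": the opening, from -1 (shut) to 1 (fully open); "tx", "ty", "tz": the shift along the tool's x, y, z in units of 40 mm (1.0 is 40 mm); "roll": the turn about the tool's x in units of 10 degrees (1.0 is 10 degrees). In form: [{"fingers": .., "tx": .., "ty": .., "tz": .., "roll": ..}, ...]. A call has exactly 8 rows; each row is the pose to reach, as a shift and turn from the pose commanded when the call began, along the tool's axes at that moment; what a row does not reach only later rows make up. A row lasts 1/8 s, in which the tool goes at most 62.5 mm and 10.7 degrees, less where a joint would pass 70% of its speed; a pose out of reach is approached as far as the arm can. A call with a gripper value outside its range is refused whole. The fingers move at their own pace and stop on an object; FORCE is the grip in N (left out, the last holds). Time passes only in rows, so rows that repeat a pose let the fingers close, or fill a call up. It gives the time, the measured TCP pose, the force and the opening at its end, in the units of the state.
- observe(): the state, without advancing time (a new reading comes with each control period).
- read_camera(name): name is "side" or "top"; returns (picture, depth): 400x640x3 uint8, red, green, blue; 400x640 float32, m along the optical axis (not along the pixel's ray), 0 where there is no reading.
- get_calibration(name): a dict with "vertical_fov" (degrees; the focal length in pixels is half the picture's height over the tangent of half this angle, whatever the lens; pixels are square), "cx", "cy" (the principal point, pixels), "pose" (4x4, takes a point from camera to world coordinates). Camera axes: x right, y down, z forward; pixel columns grow to the right and rows downward; lengths in m; the calibration is good to about 2 mm. A picture is of the moment at which its call begins. get_calibration takes no time and is no camera call.
- hand_in(): hands the job in, once; it reports no verdict.
The state is a dict: "time": time; "qpos": joint angles; "qvel": joint speeds; "joint_efforts": joint torques, N m; "tool_pos": TCP position; "tool_rot": TCP orientation; "contact_force": force on the tool from outside, world axes, zero at the start; "torque": the same for the moment, N m; "opening": finger opening in m.
Only numpy, scipy, OpenCV 4.12 (cv2) and the standard library are available. Lean on these libraries where they do the work, as an engineer would, in place of code of your own. Each camera call takes 0.05 s, during which the arm holds its last target. There are 200 camera calls.

## Working session

There is one attempt and no reset: what is moved stays moved. The work goes in short steps, Python scripts to look and compute and a shell command to move; the robot and the scene stay as the last step left them, time stands still between calls to the robot, and variables do not carry over. Pictures are saved under pics/ and viewed, about 8 in all and at most 12, crops included, and the job is handed in when it is done.

```bash
mkdir -p pics; ls; cat > h.py <<'E'
import numpy as np, cv2
from cell import observe, read_camera, get_calibration
def shot(name, tag):
    p,d=read_camera(name); cv2.imwrite(f'pics/{tag}.png',p[:,:,::-1]); np.savez(f'pics/{tag}.npz',p=p,d=d); return p,d
def cloud(name,d):
    c=get_calibration(name); f=200/np.tan(np.radians(c['vertical_fov'])/2)
    v,u=np.mgrid[0:400,0:640]
    P=np.stack([(u-c['cx'])/f*d,(v-c['cy'])/f*d,d,np.ones_like(d)],-1)@np.array(c['pose']).T
    P=P[...,:3]; P[d==0]=np.nan; return P
E
python3 - <<'E'
from h import *
np.set_printoptions(precision=4,suppress=True)
print(observe())
for n in ('top','side'):
    p,d=shot(n,n+'0'); print(n,get_calibration(n))
a=[cv2.imread(f'pics/{n}0.png') for n in ('top','side')]
cv2.imwrite('pics/both0.png',cv2.resize(np.vstack(a),(480,600)))
E
```

```text
pics
{'time': 0.0, 'qpos': array([-1.48  ,  0.3427,  1.525 , -0.    ,  1.2754, -0.146 ]), 'qvel': array([ 0.0005, -0.0008, -0.0006, -0.0015,  0.0003,  0.0019]), 'joint_efforts': array([ -0.0017, -43.125 , -24.4215,   0.0716,   0.0559,  -0.0001]), 'tool_pos': array([ 0.1231, -0.51  ,  0.251 ]), 'tool_rot': array([-1.6948,  1.5693,  1.6835]), 'contact_force': array([0.3772, 0.04  , 0.652 ]), 'torque': array([ 0.038 ,  0.0884, -0.0243]), 'opening': 0.0921028630824898}
top {'vertical_fov': 44.65048937411562, 'cx': 316.0272785611292, 'cy': 200.46885376767668, 'pose': array([[ 0.153 , -0.968 ,  0.1987,  0.2819],
       [-0.9882, -0.1504,  0.0282,  0.0201],
       [ 0.0026, -0.2007, -0.9796,  1.1873],
       [ 0.    ,  0.    ,  0.    ,  1.    ]])}
side {'vertical_fov': 48.93681942558933, 'cx': 312.6141811956853, 'cy': 201.74851517952942, 'pose': array([[-0.7996, -0.4291,  0.4202,  0.0021],
       [-0.6004,  0.5526, -0.5781,  0.7279],
       [ 0.0159, -0.7145, -0.6994,  0.95  ],
       [ 0.    ,  0.    ,  0.    ,  1.    ]])}
```

View pics/top0.png

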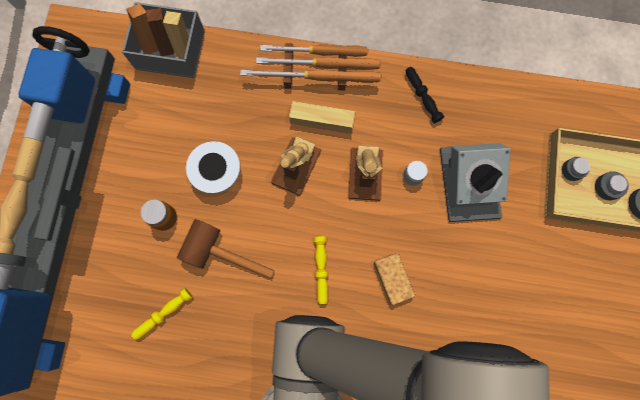

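View pics/side0.png

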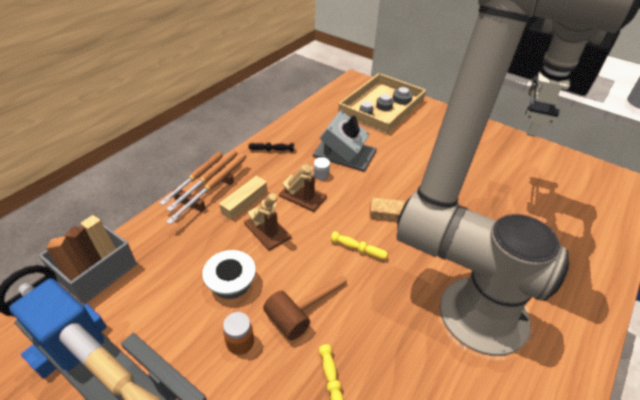

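```bash
python3 - <<'E'
from h import *
np.set_printoptions(precision=4,suppress=True)
t=np.load('pics/top0.npz'); s=np.load('pics/side0.npz')
a=cv2.resize(t['p'][125:215,265:395,::-1],None,fx=6,fy=6,interpolation=cv2.INTER_CUBIC)[:, :780]
b=cv2.resize(s['p'][155:255,235:335,::-1],None,fx=3,fy=3,interpolation=cv2.INTER_CUBIC)
b2=cv2.resize(s['p'][105:175,305:385,::-1],None,fx=3,fy=3,interpolation=cv2.INTER_CUBIC)
im=np.zeros((600,800,3),np.uint8)
a=cv2.resize(a,None,fx=.55,fy=.55); im[:a.shape[0],:a.shape[1]]=a
im[298:598,:300]=b; im[298:508,320:560]=b2
b3=cv2.resize(t['p'][140:225,435:515,::-1],None,fx=4,fy=4,interpolation=cv2.INTER_CUBIC); im[:340,480:800]=b3
cv2.imwrite('pics/crop1.png',im)
P=cloud('top',t['d']); S=cloud('side',s['d'])
rgb=t['p'].astype(int)
# turntable pad
for nm,(v,u) in dict(pad=(166,212),disc=(148,212),tin=(172,415),A=(150,297),B=(155,369),panel=(160,465),knob=(178,486),table=(230,330)).items(): print(nm,P[v,u])
m=(np.abs(P[...,2]-.058)<.012); v,u=np.mgrid[0:400,0:640]; m&=(np.hypot(u-213,v-167)<32)
dark=m&(rgb.sum(2)<150); li=m&~dark
print('pad',np.nanmean(P[dark],0),dark.sum(),'disc',np.nanmedian(P[li],0),(np.nanmin(P[m],0)+np.nanmax(P[m],0))/2)
# objects
for nm,(a0,b0,a1,b1) in dict(A=(270,130,325,195),B=(345,140,388,202)).items():
    q=P[b0:b1,a0:a1].reshape(-1,3); q=q[q[:,2]>.015]; print(nm,q.min(0),q.max(0)); 
    for z in np.arange(.02,.2,.02):
        k=q[(q[:,2]>z)&(q[:,2]<z+.02)]; 
        if len(k): print(round(z,2),len(k),k.mean(0),np.ptp(k,axis=0))
E
```

```text
pad [0.5543 0.3104 0.0655]
disc [0.6007 0.3214 0.0571]
tin [ 0.6175 -0.1718  0.054 ]
A [0.6148 0.1137 0.0981]
B [ 0.631  -0.0544  0.0905]
panel [ 0.6427 -0.2694  0.1224]
knob [ 0.6076 -0.3197  0.1236]
table [0.4548 0.009  0.0003]
pad [0.5554 0.3115 0.061 ] 563 disc [0.5521 0.3059 0.0552] [0.5559 0.311  0.0565]
A [0.5332 0.0681 0.015 ] [0.6667 0.1683 0.1763]
0.02 77 [0.6165 0.1072 0.0341] [0.1026 0.0602 0.018 ]
0.04 225 [0.6341 0.1052 0.0481] [0.1016 0.0633 0.0193]
0.06 74 [0.5953 0.113  0.0705] [0.0733 0.0542 0.0195]
0.08 121 [0.5957 0.1131 0.0901] [0.0631 0.0517 0.0186]
0.1 99 [0.5876 0.1139 0.1099] [0.0394 0.0534 0.0198]
0.12 58 [0.5963 0.1157 0.1272] [0.029  0.027  0.0195]
0.14 40 [0.5798 0.1182 0.1505] [0.0341 0.0201 0.0193]
0.16 116 [0.5637 0.1263 0.1693] [0.0298 0.0251 0.0159]
B [ 0.5467 -0.0999  0.015 ] [ 0.6702 -0.0167  0.1334]
0.02 72 [ 0.6174 -0.0518  0.0336] [0.0917 0.0513 0.0192]
0.04 186 [ 0.6421 -0.0539  0.0473] [0.0977 0.054  0.0198]
0.06 99 [ 0.6155 -0.0544  0.0691] [0.0793 0.0543 0.0195]
0.08 122 [ 0.5939 -0.058   0.0908] [0.0653 0.054  0.0195]
0.1 165 [ 0.5954 -0.0576  0.1093] [0.0462 0.055  0.0198]
0.12 122 [ 0.5984 -0.0589  0.1256] [0.0314 0.0289 0.0131]
```

View pics/crop1.png

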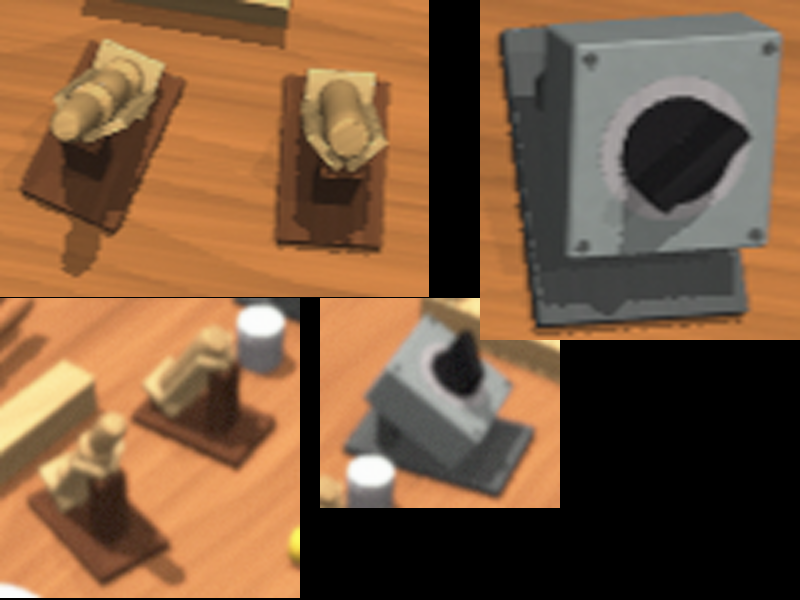

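```bash
cat > fit.py <<'E'
from h import *
from scipy.optimize import least_squares
np.set_printoptions(precision=4,suppress=True)
t=np.load('pics/top0.npz'); s=np.load('pics/side0.npz')
P=cloud('top',t['d']); S=cloud('side',s['d'])
def fitf(A,zmin,r=.013):
    def res(p):
        x,y,yaw=p; a=np.array([-.5299*np.cos(yaw),-.5299*np.sin(yaw),.848]); c=np.array([x,y,.1505])
        v=A-c; return np.linalg.norm(np.cross(v,a),axis=1)-r
    return least_squares(res,[.57,.122,-.4],loss='soft_l1',f_scale=.002)
A=P[130:195,270:325].reshape(-1,3); B=S[155:300,235:310].reshape(-1,3)
for n,Q in (('top',A),('side',B)):
    k=Q[(Q[:,2]>.134)&(Q[:,2]<.164)&(np.hypot(Q[:,0]-.572,Q[:,1]-.122)<.05)]; f=fitf(k,0); print(n,len(k),f.x,np.sqrt(np.mean(f.fun**2)))
q=A[(A[:,2]>.004)&(A[:,2]<.02)]; print('base rect',cv2.minAreaRect(q[:,:2].astype(np.float32)*1000))
# panel
Q=P[135:225,435:520].reshape(-1,3); col=t['p'][135:225,435:520].reshape(-1,3).astype(int)
def unproj(Q,col,nm):
    g=(col.min(1)>100)&(np.ptp(col,axis=1)<40)&(Q[:,2]>.055)
    G=Q[g]
    c=G.mean(0)
    for _ in range(6):
        w=np.linalg.svd(G-c)[2][2]; w*=np.sign(w[2]); e=(Q[g]-c)@w; G=Q[g][np.abs(e)<.004]; c=G.mean(0)
    yaw=np.arctan2(-w[1],-w[0]); e1=np.array([np.cos(yaw)*.866,np.sin(yaw)*.866,.5]); e2=np.cross(w,e1)
    uv=np.c_[(G-c)@e1,(G-c)@e2].astype(np.float32)*1000
    (cu,cv_),sz,an=cv2.minAreaRect(uv); pc=c+e1*cu/1e3+e2*cv_/1e3
    print(nm,'n',w,'lean',np.degrees(np.arccos(w[2])),'yaw',yaw,'centre',pc,sz,an,len(G))
    h=(Q-pc)@w; r=np.c_[(Q-pc)@e1,(Q-pc)@e2]; k=(h>.03)&(h<.05)&(np.hypot(*r.T)<.045)
    m=r[k]; mm=m.mean(0); d=np.linalg.svd(m-mm)[2][0]
    print(' bar mean',mm,'dir angle from e1',np.degrees(np.arctan2(d[1],d[0])),k.sum(),'hmax',h[k].max(),'ext',np.ptp((m-mm)@d))
    k=(h>.004)&(h<.012)&(np.hypot(*r.T)<.045); print(' disc mid',(r[k].min(0)+r[k].max(0))/2,np.ptp(r[k],axis=0))
if __name__=='__main__':
    unproj(Q,col,'top')
    unproj(S[100:180,300:390].reshape(-1,3),s['p'][100:180,300:390].reshape(-1,3).astype(int),'side')
    k=S[...,2]; m=(np.abs(S[...,2]-.061)<.004)&(np.hypot(S[...,0]-.5554,S[...,1]-.311)<.045)&(s['p'].astype(int).sum(2)<150); print('pad side',S[m].mean(0),(S[m].min(0)+S[m].max(0))/2,np.ptp(S[m],axis=0))
E
python3 fit.py
```

```text
top 65 [ 0.5709  0.1261 -0.2685] 0.0006480130357484302
side 59 [ 0.5755  0.1264 -0.2682] 0.0008952991143771653
base rect ((612.7298583984375, 116.56686401367188), (169.38059997558594, 135.70065307617188), 8.611663818359375)
top n [-0.4855 -0.1109  0.8672] lean 29.867374312243275 yaw 0.22467551523732418 centre [ 0.6179 -0.3203  0.1   ] (117.70875549316406, 129.01983642578125) 89.82907104492188 1758
 bar mean [0.0004 0.0013] dir angle from e1 131.5857984355209 237 hmax 0.04872678906972958 ext 0.06238425005572414
 disc mid [ 0.0018 -0.0008] [0.0806 0.0793]
side n [-0.4863 -0.1043  0.8676] lean 29.824733071771266 yaw 0.21135791407659285 centre [ 0.6213 -0.3181  0.1003] (128.60513305664062, 125.99742889404297) 0.24540351331233978 606
 bar mean [0.0001 0.0022] dir angle from e1 132.60258961833784 99 hmax 0.047509662110111525 ext 0.0657225142784348
 disc mid [0.0025 0.0083] [0.0764 0.0579]
pad side [0.556  0.3151 0.0613] [0.5556 0.3145 0.061 ] [0.0567 0.054  0.0077]
```

```bash
cat > go.py <<'E'
import sys
from h import *
from scipy.spatial.transform import Rotation as Rn
def R(): return Rn.from_euler('xyz',observe()['tool_rot']).as_matrix()
def to(p,jaw=None):
    o=observe(); M=R(); d=M.T@(np.array(p)-o['tool_pos'])/.04
    s=f"tx {d[0]:.3f} ty {d[1]:.3f} tz {d[2]:.3f}"
    if jaw is not None:
        j=M.T@np.array([np.cos(jaw),np.sin(jaw),0]); a=np.degrees(np.arctan2(j[2],j[1])); a=(a+90)%180-90
        s+=f" roll {a/10:.3f} (q6 {o['qpos'][5]:.2f})"
    print(s)
def st():
    o=observe(); M=R(); print('t %.2f'%o['time'],'pos',o['tool_pos'].round(4),'x',M[:,0].round(3),'y',M[:,1].round(3),'z',M[:,2].round(3),'F',o['contact_force'].round(1),'open %.4f'%o['opening'],'q',o['qpos'].round(2))
E
python3 - <<'E'
from go import *
st(); to([.573,.126,.25],-.268+np.pi/2)
E
```

```text
t 0.10 pos [ 0.1231 -0.51    0.2511] x [-0.     0.001 -1.   ] y [ 0.235 -0.972 -0.001] z [-0.972 -0.235 -0.   ] F [ 0.5 -0.  -0.6] open 0.0913 q [-1.48  0.34  1.52 -0.    1.28 -0.15]
tx 0.048 ty -12.819 tz -14.662 roll 2.892 (q6 -0.15)
```

```bash
python3 -m crank '[{"fingers":1,"tx":0,"ty":-1,"tz":-1.1,"roll":0.2},{"fingers":1,"tx":0,"ty":-2,"tz":-2.2,"roll":0.5},{"fingers":1,"tx":0,"ty":-3,"tz":-3.4,"roll":0.8},{"fingers":1,"tx":0,"ty":-4,"tz":-4.5,"roll":1.2},{"fingers":1,"tx":0,"ty":-5,"tz":-5.6,"roll":1.6},{"fingers":1,"tx":0,"ty":-6,"tz":-6.8,"roll":2},{"fingers":1,"tx":0,"ty":-7,"tz":-7.9,"roll":2.4},{"fingers":1,"tx":0,"ty":-8,"tz":-9,"roll":2.9}]' && python3 -c "
from go import *
st(); to([.573,.126,.25],-.268+np.pi/2)"
```

```text
time: 1.1
tool_pos: [0.3988, -0.113, 0.2517]
tool_rot: [2.274, 1.57, -1.14]
contact_force: [0.8, -1.0, -0.4]
opening: 0.0916
t 1.10 pos [ 0.3988 -0.113   0.2517] x [ 0. -0. -1.] y [-0.269 -0.963  0.   ] z [-0.963  0.269 -0.   ] F [ 0.8 -1.  -0.4] open 0.0916 q [-0.46  0.14  1.8  -0.    1.2   1.38]
tx 0.041 ty -6.926 tz -2.589 roll -0.023 (q6 1.38)
```

```bash
python3 -m crank '[{"fingers":0.3,"tx":0,"ty":-1.3,"tz":-0.5,"roll":0},{"fingers":0.3,"tx":0,"ty":-2.7,"tz":-1,"roll":0},{"fingers":0.3,"tx":0,"ty":-4.1,"tz":-1.5,"roll":0},{"fingers":0.3,"tx":0,"ty":-5.5,"tz":-2.05,"roll":0},{"fingers":0.3,"tx":0,"ty":-6.6,"tz":-2.5,"roll":0},{"fingers":0.3,"tx":0.3,"ty":-6.93,"tz":-2.59,"roll":0},{"fingers":0.3,"tx":0.6,"ty":-6.93,"tz":-2.59,"roll":0},{"fingers":0.3,"tx":1,"ty":-6.93,"tz":-2.59,"roll":0}]' && python3 -c "
from go import *
shot('top','t1');p,d=shot('side','s1')
st(); to([.573,.126,.1565],-.268+np.pi/2)
a=cv2.imread('pics/t1.png')[100:220,230:390];b=cv2.imread('pics/s1.png')[130:250,190:350]
cv2.imwrite('pics/c2.png',cv2.resize(np.hstack([a,b]),(800,300),interpolation=cv2.INTER_CUBIC))"
```

```text
time: 2.1
tool_pos: [0.571, 0.1237, 0.2107]
tool_rot: [0.825, 1.57, -2.587]
contact_force: [-0.4, -0.1, 0.9]
opening: 0.0594
t 2.20 pos [0.5701 0.1234 0.2094] x [-0.005 -0.001 -1.   ] y [-0.268 -0.964  0.002] z [-0.964  0.268  0.004] F [-0.7  0.2 -0.3] open 0.0598 q [ 0.08  0.49  1.42 -0.    1.24  1.92]
tx 1.322 ty -0.084 tz -0.059 roll -0.017 (q6 1.92)
```

View pics/c2.png

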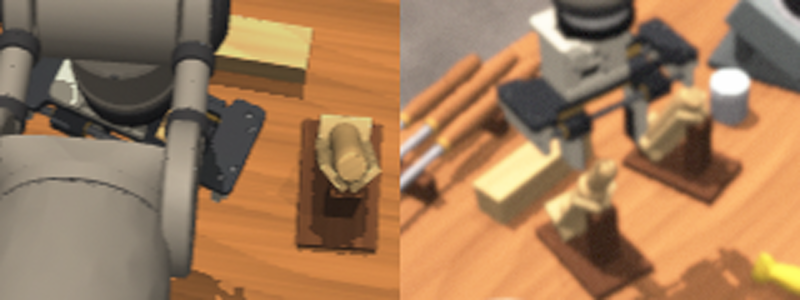

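```bash
python3 -m crank '[{"fingers":0.3,"tx":0.4,"ty":-0.08,"tz":-0.06,"roll":0},{"fingers":0.3,"tx":0.9,"ty":-0.08,"tz":-0.06,"roll":0},{"fingers":0.3,"tx":1.32,"ty":-0.08,"tz":-0.06,"roll":0},{"fingers":0.3,"tx":1.32,"ty":-0.08,"tz":-0.06,"roll":0},{"fingers":-1,"tx":1.32,"ty":-0.08,"tz":-0.06,"roll":0},{"fingers":-1,"tx":1.32,"ty":-0.08,"tz":-0.06,"roll":0},{"fingers":-1,"tx":1.32,"ty":-0.08,"tz":-0.06,"roll":0},{"fingers":-1,"tx":1.32,"ty":-0.08,"tz":-0.06,"roll":0}]' 10 && python3 -c "
from go import *
st()"
```

```text
time: 3.2
tool_pos: [0.5749, 0.1261, 0.1596]
tool_rot: [2.008, 1.568, -1.403]
contact_force: [-0.9, -4.6, 4.0]
opening: 0.0258
t 3.20 pos [0.5749 0.1261 0.1596] x [ 0.    -0.002 -1.   ] y [-0.266 -0.964  0.002] z [-0.964  0.266 -0.001] F [-0.9 -4.6  4. ] open 0.0258 q [ 0.09  0.54  1.47 -0.    1.13  1.93]
```

```bash
python3 -m crank '[{"fingers":-1,"tx":-0.2,"ty":0,"tz":0.12,"roll":0},{"fingers":-1,"tx":-0.5,"ty":0,"tz":0.31,"roll":0},{"fingers":-1,"tx":-0.85,"ty":0,"tz":0.53,"roll":0},{"fingers":-1,"tx":-1.2,"ty":0,"tz":0.75,"roll":0},{"fingers":-1,"tx":-1.6,"ty":0,"tz":1,"roll":0},{"fingers":-1,"tx":-2,"ty":0,"tz":1.25,"roll":0},{"fingers":-1,"tx":-2.35,"ty":0,"tz":1.47,"roll":0},{"fingers":-1,"tx":-2.7,"ty":0,"tz":1.69,"roll":0}]' 10 && python3 -c "
from go import *
p,d=shot('side','s2')
st(); to([.556,.313,.30])
P=cloud('side',d); o=observe()['tool_pos']; k=P[(np.hypot(P[...,0]-o[0],P[...,1]-o[1])<.16)&(P[...,2]>.1)&(P[...,2]<.25)]
b=p[100:260,170:360,::-1]
cv2.imwrite('pics/c3.png',cv2.resize(b,None,fx=3,fy=3,interpolation=cv2.INTER_CUBIC))"
```

```text
time: 4.2
tool_pos: [0.5089, 0.1456, 0.2678]
tool_rot: [-0.337, 1.57, 2.535]
contact_force: [0.2, -1.0, -2.7]
opening: 0.0253
t 4.25 pos [0.5088 0.146  0.2697] x [ 0.002  0.001 -1.   ] y [-0.266 -0.964 -0.001] z [-0.964  0.266 -0.002] F [-0.2  1.7 -0.5] open 0.0258 q [0.13 0.34 1.48 0.   1.32 1.97]
tx -0.751 ty -4.339 tz -0.031
```

View pics/c3.png

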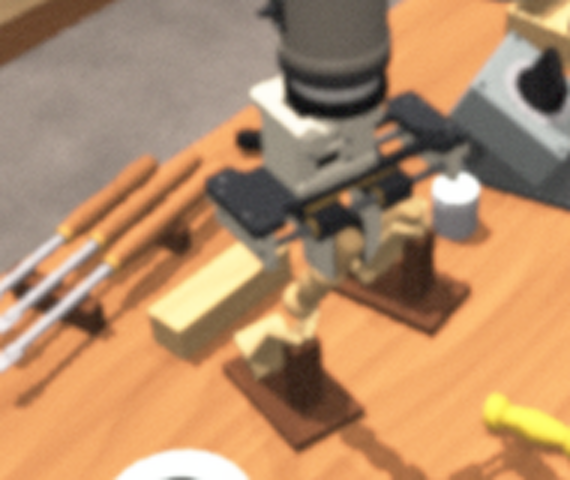

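```bash
python3 -c "
from go import *
to([.485,.333,.245])"; python3 -m crank '[{"fingers":-1,"tx":-0.1,"ty":-0.3,"tz":0,"roll":0},{"fingers":-1,"tx":-0.1,"ty":-0.9,"tz":0,"roll":0},{"fingers":-1,"tx":-0.1,"ty":-1.7,"tz":-0.1,"roll":0},{"fingers":-1,"tx":0,"ty":-2.5,"tz":-0.3,"roll":0},{"fingers":-1,"tx":0.2,"ty":-3.3,"tz":-0.4,"roll":0},{"fingers":-1,"tx":0.4,"ty":-3.9,"tz":-0.5,"roll":0},{"fingers":-1,"tx":0.5,"ty":-4.2,"tz":-0.6,"roll":0},{"fingers":-1,"tx":0.5,"ty":-4.35,"tz":-0.65,"roll":0}]' 10 && python3 -c "
from go import *
st(); to([.485,.333,.190])
p,d=shot('side','s3'); pt,dt=shot('top','t3')
b=p[100:360,150:350,::-1]; c=pt[100:230,150:330,::-1]
im=np.zeros((520,800,3),np.uint8); im[:520,:400]=cv2.resize(b,None,fx=2,fy=2); im[:289,400:800]=cv2.resize(c,(400,289)); cv2.imwrite('pics/c4.png',im)"
```

```text
tx 0.621 ty -4.348 tz 1.816
time: 5.25
tool_pos: [0.5811, 0.3065, 0.2459]
tool_rot: [0.741, 1.569, -2.67]
contact_force: [-0.7, -0.5, -1.2]
opening: 0.0258
t 5.25 pos [0.5811 0.3065 0.2459] x [-0.002 -0.001 -1.   ] y [-0.266 -0.964  0.001] z [-0.964  0.266  0.001] F [-0.7 -0.5 -1.2] open 0.0258 q [ 0.37  0.6   1.12 -0.    1.42  2.21]
tx 1.400 ty -0.002 tz 2.492
```

View pics/c4.png

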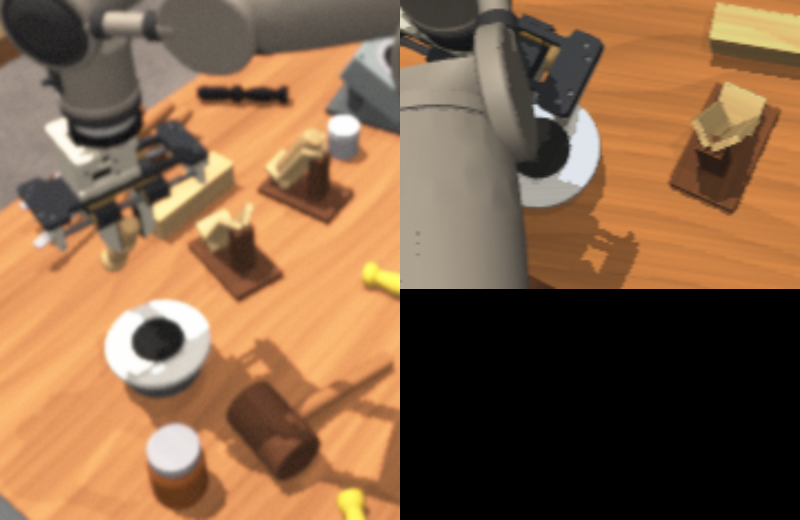

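```bash
python3 -m crank '[{"fingers":-1,"tx":-0.1,"ty":0,"tz":0.2,"roll":0},{"fingers":-1,"tx":-0.1,"ty":0,"tz":0.6,"roll":0},{"fingers":-1,"tx":-0.1,"ty":0,"tz":1.1,"roll":0},{"fingers":-1,"tx":0,"ty":0,"tz":1.6,"roll":0},{"fingers":-1,"tx":0.2,"ty":0,"tz":2.1,"roll":0},{"fingers":-1,"tx":0.4,"ty":0,"tz":2.4,"roll":0},{"fingers":-1,"tx":0.4,"ty":0,"tz":2.5,"roll":0},{"fingers":-1,"tx":0.4,"ty":0,"tz":2.5,"roll":0}]' 10 && cat > lean.py <<'E'
from go import *
import sys
p,d=shot('side',sys.argv[1]); o=observe(); M=R(); T=o['tool_pos']
P=cloud('side',d); L=(P-T)@M   # tool coords: x down, y jaw, z
pc=p.astype(int); wood=(pc[...,0]-pc[...,2]>35)&(pc[...,0]>110)
k=wood&(np.abs(L[...,1])<.03)&(L[...,0]>.03)&(L[...,0]<.17)&(np.abs(L[...,2])<.1)&(P[...,2]>.064)
q=L[k]; print('n',len(q))
for a in np.arange(.03,.17,.01):
    s=q[(q[:,0]>=a)&(q[:,0]<a+.01)]
    if len(s)>2: print('down %.3f'%a,len(s),'y',s[:,1].mean().round(4),'z',s[:,2].mean().round(4),'yrange',np.ptp(s[:,1]).round(3))
st()
u=cv2.projectPoints if 0 else None
ys,xs=np.nonzero((np.linalg.norm(P-T,axis=2)<.2)); 
b=p[max(ys.min(),0):ys.max(),xs.min():xs.max(),::-1]; s=min(580/b.shape[0],780/b.shape[1]); cv2.imwrite(f'pics/c_{sys.argv[1]}.png',cv2.resize(b,None,fx=s,fy=s,interpolation=cv2.INTER_CUBIC)); print(ys.min(),xs.min(),s)
E
python3 lean.py s4
```

```text
time: 6.35
tool_pos: [0.485, 0.3326, 0.2314]
tool_rot: [-2.667, 1.57, 0.205]
contact_force: [0.4, -0.5, -1.3]
opening: 0.0262
n 103
down 0.030 3 y -0.0054 z -0.001 yrange 0.006
down 0.040 6 y -0.0024 z -0.0091 yrange 0.007
down 0.070 17 y -0.0116 z -0.038 yrange 0.013
down 0.080 18 y -0.0112 z -0.0407 yrange 0.011
down 0.100 16 y -0.0104 z -0.0653 yrange 0.01
down 0.110 32 y -0.0102 z -0.0588 yrange 0.021
down 0.120 8 y -0.0098 z -0.0589 yrange 0.015
t 6.40 pos [0.4853 0.3326 0.2314] x [ 0.001  0.    -1.   ] y [-0.266 -0.964 -0.001] z [-0.964  0.266 -0.001] F [-0.  -0.1 -2. ] open 0.0260 q [ 0.47  0.47  1.38 -0.    1.29  2.31]
171 181 3.5365853658536586
```

View pics/c_s4.png

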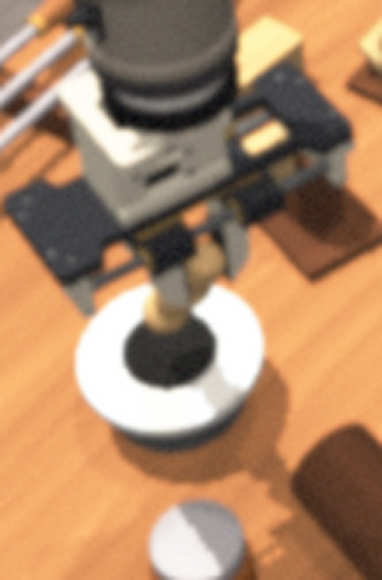

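```bash
python3 -m crank '[{"fingers":-1,"tx":0.25,"ty":0,"tz":0,"roll":0},{"fingers":-1,"tx":0.5,"ty":0,"tz":0,"roll":0},{"fingers":-1,"tx":0.7,"ty":0,"tz":0,"roll":0},{"fingers":-1,"tx":0.82,"ty":0,"tz":0,"roll":0},{"fingers":-1,"tx":0.9,"ty":0,"tz":0,"roll":0},{"fingers":-1,"tx":0.97,"ty":0,"tz":0,"roll":0},{"fingers":-1,"tx":1.0,"ty":0,"tz":0,"roll":0},{"fingers":-1,"tx":1.0,"ty":0,"tz":0,"roll":0}]' 10 && python3 lean.py s5
```

```text
time: 7.4
tool_pos: [0.4847, 0.3329, 0.1918]
tool_rot: [-2.264, 1.57, 0.609]
contact_force: [-2.4, 0.7, 5.4]
opening: 0.0258
n 93
down 0.040 7 y -0.0023 z -0.0083 yrange 0.007
down 0.070 11 y -0.0117 z -0.0377 yrange 0.01
down 0.080 13 y -0.0116 z -0.0423 yrange 0.011
down 0.100 21 y -0.0113 z -0.0676 yrange 0.01
down 0.110 31 y -0.0098 z -0.06 yrange 0.019
down 0.120 7 y -0.0049 z -0.0429 yrange 0.044
t 7.45 pos [0.4847 0.3329 0.1918] x [ 0.001  0.001 -1.   ] y [-0.266 -0.964 -0.001] z [-0.964  0.266 -0.001] F [-3.2  0.2  4.8] open 0.0260 q [0.47 0.51 1.43 0.   1.2  2.31]
187 185 3.670886075949367
```

```bash
python3 -m crank '[{"fingers":-1,"tx":-0.04,"ty":0,"tz":-0.11,"roll":0},{"fingers":-1,"tx":-0.08,"ty":0,"tz":-0.22,"roll":0},{"fingers":-1,"tx":-0.12,"ty":0,"tz":-0.33,"roll":0},{"fingers":-1,"tx":-0.16,"ty":0,"tz":-0.45,"roll":0},{"fingers":-1,"tx":-0.2,"ty":0,"tz":-0.56,"roll":0},{"fingers":-1,"tx":-0.23,"ty":0,"tz":-0.68,"roll":0},{"fingers":-1,"tx":-0.25,"ty":0,"tz":-0.8,"roll":0},{"fingers":-1,"tx":-0.27,"ty":0,"tz":-0.91,"roll":0}]' 5 && python3 lean.py s6
```

```text
time: 8.45
tool_pos: [0.5201, 0.3228, 0.2016]
tool_rot: [1.374, 1.571, -2.037]
contact_force: [-0.5, 0.5, 0.1]
opening: 0.0258
n 219
down 0.030 5 y -0.0046 z 0.0065 yrange 0.016
down 0.040 43 y -0.0049 z 0.0006 yrange 0.031
down 0.050 18 y -0.0097 z -0.0002 yrange 0.017
down 0.070 27 y -0.0072 z -0.0117 yrange 0.019
down 0.080 22 y -0.0089 z -0.0126 yrange 0.018
down 0.090 18 y -0.0069 z -0.0133 yrange 0.02
down 0.100 7 y -0.009 z -0.0182 yrange 0.01
down 0.110 16 y -0.0088 z -0.0273 yrange 0.016
down 0.120 51 y -0.0055 z -0.0257 yrange 0.028
down 0.130 12 y -0.0058 z -0.0158 yrange 0.045
t 8.50 pos [0.5206 0.3226 0.2017] x [ 0. -0. -1.] y [-0.266 -0.964  0.   ] z [-0.964  0.266 -0.001] F [-0.8 -1.2  0.7] open 0.0259 q [ 0.43  0.54  1.34 -0.    1.26  2.27]
173 176 3.6024844720496896
```

View pics/c_s6.png

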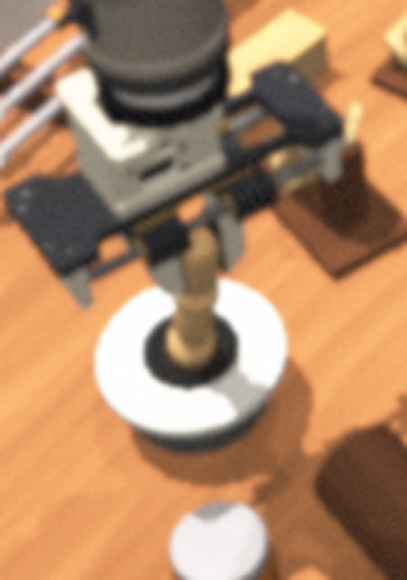

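```bash
python3 -m crank '[{"fingers":-1,"tx":0.03,"ty":0,"tz":-0.12,"roll":0},{"fingers":-1,"tx":0.03,"ty":0,"tz":-0.24,"roll":0},{"fingers":-1,"tx":0.03,"ty":0,"tz":-0.36,"roll":0},{"fingers":-1,"tx":0.03,"ty":0,"tz":-0.48,"roll":0},{"fingers":-1,"tx":0.03,"ty":0,"tz":-0.6,"roll":0},{"fingers":-1,"tx":0.03,"ty":0,"tz":-0.72,"roll":0},{"fingers":-1,"tx":0.04,"ty":0,"tz":-0.84,"roll":0},{"fingers":-1,"tx":0.06,"ty":0,"tz":-0.94,"roll":0}]' 4 && python3 lean.py s7
```

```text
time: 9.5
tool_pos: [0.5564, 0.3128, 0.1992]
tool_rot: [2.356, 1.571, -1.055]
contact_force: [0.6, -0.3, 2.9]
opening: 0.0261
n 320
down 0.030 36 y -0.0044 z 0.01 yrange 0.027
down 0.040 60 y -0.0049 z 0.0125 yrange 0.029
down 0.050 10 y -0.008 z 0.0129 yrange 0.025
down 0.060 17 y -0.0037 z 0.0097 yrange 0.016
down 0.070 34 y -0.0048 z 0.0109 yrange 0.019
down 0.080 31 y -0.0067 z 0.0114 yrange 0.021
down 0.090 19 y -0.0067 z 0.0115 yrange 0.018
down 0.100 19 y -0.0059 z 0.0098 yrange 0.015
down 0.110 19 y -0.004 z 0.0084 yrange 0.023
down 0.120 61 y -0.0052 z 0.0088 yrange 0.029
down 0.130 14 y -0.0087 z 0.0101 yrange 0.025
t 9.55 pos [0.5568 0.3126 0.1991] x [ 0.001 -0.    -1.   ] y [-0.266 -0.964  0.   ] z [-0.964  0.266 -0.001] F [ 0.2 -0.2  3.3] open 0.0258 q [ 0.39  0.59  1.26 -0.    1.29  2.23]
164 169 3.647798742138365
```

View pics/c_s7.png

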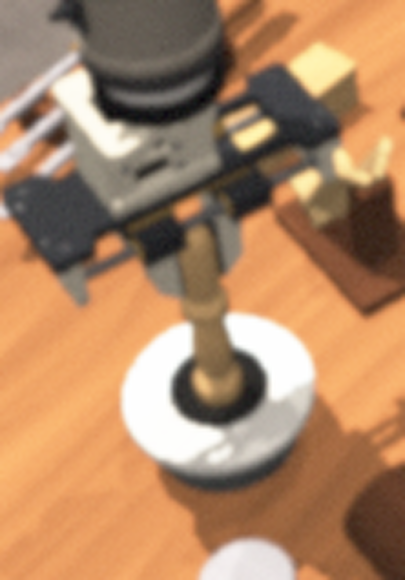

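```bash
python3 -m crank '[{"fingers":-1,"tx":0.01,"ty":0,"tz":-0.06,"roll":0},{"fingers":-1,"tx":0.02,"ty":0,"tz":-0.12,"roll":0},{"fingers":-1,"tx":0.05,"ty":0,"tz":-0.16,"roll":0},{"fingers":-1,"tx":0.05,"ty":0,"tz":-0.16,"roll":0},{"fingers":-1,"tx":0.05,"ty":0,"tz":-0.16,"roll":0},{"fingers":-1,"tx":0.03,"ty":0,"tz":-0.16,"roll":0},{"fingers":-1,"tx":0.03,"ty":0,"tz":-0.16,"roll":0},{"fingers":-1,"tx":0.03,"ty":0,"tz":-0.16,"roll":0}]' 3 && python3 lean.py s8
```

```text
time: 10.55
tool_pos: [0.5619, 0.3112, 0.1975]
tool_rot: [0.677, 1.57, -2.734]
contact_force: [0.2, -0.5, -1.7]
opening: 0.0262
n 330
down 0.030 50 y -0.004 z 0.0121 yrange 0.027
down 0.040 49 y -0.0051 z 0.0135 yrange 0.031
down 0.050 8 y -0.0083 z 0.0146 yrange 0.021
down 0.060 28 y -0.0033 z 0.0118 yrange 0.018
down 0.070 32 y -0.0057 z 0.0143 yrange 0.02
down 0.080 29 y -0.0059 z 0.0155 yrange 0.021
down 0.090 22 y -0.0063 z 0.0152 yrange 0.02
down 0.100 16 y -0.0051 z 0.0139 yrange 0.017
down 0.110 35 y -0.0049 z 0.0135 yrange 0.024
down 0.120 52 y -0.006 z 0.0143 yrange 0.03
down 0.130 9 y -0.0047 z 0.0187 yrange 0.023
t 10.60 pos [0.5619 0.3112 0.1975] x [-0.001 -0.    -1.   ] y [-0.266 -0.964  0.001] z [-0.964  0.266  0.001] F [ 0.4  0.6 -1.7] open 0.0259 q [ 0.39  0.6   1.25 -0.    1.29  2.23]
164 168 3.694267515923567
```

```bash
python3 -m crank '[{"fingers":-0.3,"tx":0,"ty":0,"tz":0,"roll":0},{"fingers":-0.2,"tx":0,"ty":0,"tz":0,"roll":0},{"fingers":0,"tx":0,"ty":0,"tz":0,"roll":0},{"fingers":0.3,"tx":0,"ty":0,"tz":0,"roll":0},{"fingers":0.3,"tx":-0.2,"ty":0,"tz":0,"roll":0},{"fingers":0.3,"tx":-0.7,"ty":0,"tz":0,"roll":0},{"fingers":0.3,"tx":-1.4,"ty":0,"tz":0,"roll":0},{"fingers":0.3,"tx":-2.2,"ty":0,"tz":0,"roll":0}]' && python3 - <<'E'
from go import *
st(); p,d=shot('side','s9'); P=cloud('side',d); pc=p.astype(int)
wood=(pc[...,0]-pc[...,2]>35)&(pc[...,0]>110)
k=wood&(np.hypot(P[...,0]-.558,P[...,1]-.313)<.04)&(P[...,2]>.066)
q=P[k]
from scipy.optimize import least_squares
zz=[.066,.073,.145,.156,.171,.211]
s=np.r_[q[(q[:,2]>.146)&(q[:,2]<.155)],q[(q[:,2]>.063)&(q[:,2]<.072)],q[(q[:,2]>.173)&(q[:,2]<.209)]]
r=np.where(s[:,2]>.17,.013,.016)
f=least_squares(lambda a:np.hypot(s[:,0]-a[0]-a[2]*(s[:,2]-.06),s[:,1]-a[1]-a[3]*(s[:,2]-.06))-r,[.56,.312,0,0],loss='soft_l1',f_scale=.002)
print(len(s),'foot',f.x[:2],'lean deg',np.degrees(f.x[2:]),'rms',np.sqrt(np.mean(f.fun**2)),'top z',q[:,2].max())
b=p[150:330,160:340,::-1]; cv2.imwrite('pics/c9.png',cv2.resize(b,None,fx=3,fy=3,interpolation=cv2.INTER_CUBIC))
E
```

```text
time: 11.6
tool_pos: [0.562, 0.3112, 0.2873]
tool_rot: [1.053, 1.571, -2.358]
contact_force: [0.7, -0.5, -0.2]
opening: 0.0598
t 11.60 pos [0.562  0.3112 0.2873] x [-0. -0. -1.] y [-0.266 -0.964  0.   ] z [-0.964  0.266  0.   ] F [ 0.7 -0.5 -0.2] open 0.0598 q [ 0.39  0.55  1.1  -0.    1.5   2.23]
174 foot [0.55689107 0.31408455] lean deg [-0.10819755 -0.22322911] rms 0.0010027277542162324 top z 0.6236332380040561
```

View pics/c9.png

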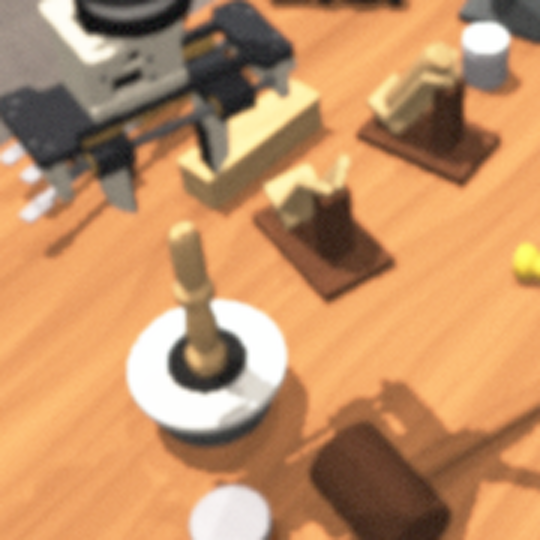

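```bash
python3 -c "
from go import *
to([.604,-.321,.27],np.radians(50))"
```

```text
tx 0.527 ty 14.981 tz -5.184 roll 2.457 (q6 2.23)
```

```bash
python3 -m crank '[{"fingers":0.3,"tx":-0.2,"ty":0.6,"tz":-0.2,"roll":0},{"fingers":0.3,"tx":-0.2,"ty":1.8,"tz":-0.6,"roll":0.3},{"fingers":0.3,"tx":-0.2,"ty":3.1,"tz":-1.1,"roll":0.6},{"fingers":0.3,"tx":-0.1,"ty":4.4,"tz":-1.5,"roll":0.9},{"fingers":0.1,"tx":0,"ty":5.8,"tz":-2,"roll":1.2},{"fingers":0.1,"tx":0,"ty":7.1,"tz":-2.5,"roll":1.5},{"fingers":0.1,"tx":0.1,"ty":8.4,"tz":-2.9,"roll":1.8},{"fingers":0.1,"tx":0.2,"ty":9.7,"tz":-3.4,"roll":2}]' >/dev/null && python3 -c "
from go import *
st(); to([.604,-.321,.22],np.radians(50))"
```

```text
t 12.65 pos [ 0.5899 -0.1007  0.2787] x [ 0.001 -0.    -1.   ] y [-0.581 -0.814 -0.   ] z [-0.814  0.581 -0.001] F [0.9 0.1 0.4] open 0.0503 q [-0.3   0.46  1.26  0.    1.41  1.89]
tx 1.470 ty 4.280 tz -3.483 roll 0.449 (q6 1.89)
```

```bash
python3 -m crank '[{"fingers":0.1,"tx":0,"ty":1.1,"tz":-0.9,"roll":0.1},{"fingers":0.1,"tx":0.1,"ty":2.1,"tz":-1.7,"roll":0.2},{"fingers":0.1,"tx":0.3,"ty":3.1,"tz":-2.5,"roll":0.3},{"fingers":0.1,"tx":0.5,"ty":3.9,"tz":-3.2,"roll":0.45},{"fingers":0.1,"tx":0.8,"ty":4.28,"tz":-3.48,"roll":0.45},{"fingers":0.1,"tx":1.1,"ty":4.28,"tz":-3.48,"roll":0.45},{"fingers":0.1,"tx":1.4,"ty":4.28,"tz":-3.48,"roll":0.45},{"fingers":0.1,"tx":1.47,"ty":4.28,"tz":-3.48,"roll":0.45}]' >/dev/null && python3 - <<'E'
from go import *
st(); to([.604,-.321,.148],np.radians(50))
a,da=shot('top','t10'); b,_=shot('side','s10')
im=np.hstack([cv2.resize(a[110:240,420:550,::-1],(400,400),interpolation=cv2.INTER_CUBIC),cv2.resize(b[70:190,290:410,::-1],(400,400),interpolation=cv2.INTER_CUBIC)])
cv2.imwrite('pics/c10.png',im)
E
```

```text
t 13.65 pos [ 0.6042 -0.3173  0.2184] x [-0.001  0.001 -1.   ] y [-0.64  -0.768  0.   ] z [-0.768  0.64   0.002] F [-0.1 -0.1 -0.3] open 0.0503 q [-0.6   0.66  1.08  0.    1.4   1.67]
tx 1.761 ty 0.075 tz -0.060 roll 0.018 (q6 1.67)
```

View pics/c10.png

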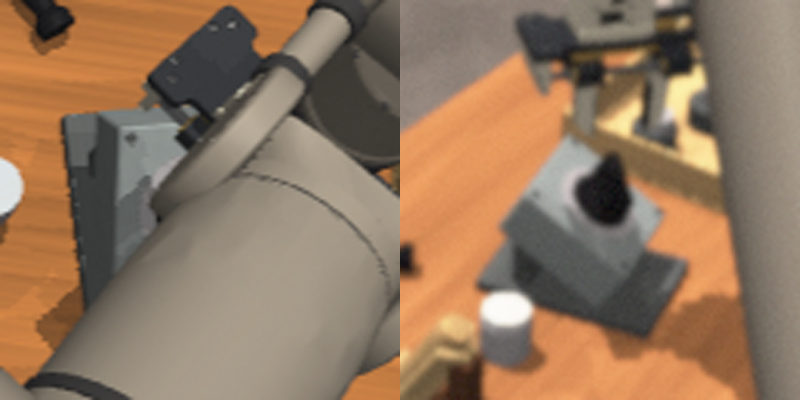

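```bash
python3 -m crank '[{"fingers":-0.26,"tx":0.5,"ty":0.08,"tz":-0.06,"roll":0},{"fingers":-0.26,"tx":1,"ty":0.08,"tz":-0.06,"roll":0},{"fingers":-0.26,"tx":1.4,"ty":0.08,"tz":-0.06,"roll":0},{"fingers":-0.26,"tx":1.76,"ty":0.08,"tz":-0.06,"roll":0},{"fingers":-0.26,"tx":1.76,"ty":0.08,"tz":-0.06,"roll":0},{"fingers":-1,"tx":1.76,"ty":0.08,"tz":-0.06,"roll":0},{"fingers":-1,"tx":1.76,"ty":0.08,"tz":-0.06,"roll":0},{"fingers":-1,"tx":1.76,"ty":0.08,"tz":-0.06,"roll":0}]' 12 >/dev/null && python3 -c "
from go import *
st(); print(observe()['torque'])"
```

```text
t 14.75 pos [ 0.603  -0.3251  0.1498] x [-0.001 -0.003 -1.   ] y [-0.642 -0.766  0.003] z [-0.766  0.642 -0.001] F [-5.1 -4.4  1. ] open 0.0188 q [-0.6   0.72  1.16 -0.    1.26  1.66]
[-0.74753906  0.81659413 -0.01550176]
```

```bash
python3 -m crank '[{"fingers":-1,"tx":0,"ty":0.05,"tz":0,"roll":-0.5},{"fingers":-1,"tx":0,"ty":0.05,"tz":0,"roll":-1.3},{"fingers":-1,"tx":0,"ty":0.05,"tz":0,"roll":-2.1},{"fingers":-1,"tx":0,"ty":0.05,"tz":0,"roll":-2.9},{"fingers":-1,"tx":0,"ty":0.05,"tz":0,"roll":-3.7},{"fingers":-1,"tx":0,"ty":0.05,"tz":0,"roll":-4.5},{"fingers":-1,"tx":0,"ty":0.05,"tz":0,"roll":-5.2},{"fingers":-1,"tx":0,"ty":0.05,"tz":0,"roll":-5.5}]' 25 >/dev/null && python3 -c "
from go import *
st(); print(observe()['torque'],np.degrees(np.arctan2(*(-R()[1::-1,1]))))"
```

```text
t 15.75 pos [ 0.6022 -0.3255  0.1504] x [ 0.    -0.002 -1.   ] y [ 0.261 -0.965  0.002] z [-0.965 -0.261  0.   ] F [-4.8 -0.7  3.9] open 0.0142 q [-0.61  0.72  1.16 -0.    1.26  0.7 ]
[-0.15902411  0.58081998 -0.53975726] 105.13807202228725
```

```bash
python3 -m crank '[{"fingers":-1,"tx":0,"ty":0,"tz":0,"roll":0.5},{"fingers":-1,"tx":0,"ty":0,"tz":0,"roll":1.2},{"fingers":-1,"tx":0,"ty":0,"tz":0,"roll":2},{"fingers":-1,"tx":0,"ty":0,"tz":0,"roll":2.8},{"fingers":-1,"tx":0,"ty":0,"tz":0,"roll":3.6},{"fingers":-1,"tx":0,"ty":0,"tz":0,"roll":4.4},{"fingers":-1,"tx":0,"ty":0,"tz":0,"roll":5.2},{"fingers":-1,"tx":0,"ty":0,"tz":0,"roll":6}]' 25 >/dev/null && python3 -c "
from go import *
st(); print(observe()['torque'],np.degrees(np.arctan2(*(-R()[1::-1,1]))))"
```

```text
t 16.75 pos [ 0.6018 -0.3247  0.1511] x [-0.001 -0.    -1.   ] y [-0.709 -0.705  0.001] z [-0.705  0.709  0.   ] F [-8.3  3.6  9.2] open 0.0183 q [-0.61  0.72  1.16 -0.    1.26  1.75]
[0.9072484  1.23087236 0.61076067] 44.83973717947499
```

```bash
python3 -m crank '[{"fingers":-1,"tx":0,"ty":0,"tz":0,"roll":0.5},{"fingers":-1,"tx":0,"ty":0,"tz":0,"roll":1.1},{"fingers":-1,"tx":0,"ty":0,"tz":0,"roll":1.7},{"fingers":-1,"tx":0,"ty":0,"tz":0,"roll":2.3},{"fingers":-1,"tx":0,"ty":0,"tz":0,"roll":2.9},{"fingers":-1,"tx":0,"ty":0,"tz":0,"roll":3.4},{"fingers":-1,"tx":0,"ty":0,"tz":0,"roll":3.75},{"fingers":-1,"tx":0,"ty":0,"tz":0,"roll":3.75}]' 25 >/dev/null && cat > bar.py <<'E'
from go import *
import sys
n=np.array([-.4858,-.1075,.8675]); c=np.array([.6195,-.319,.100]); n/=np.linalg.norm(n); yw=.218
e1=np.array([np.cos(yw)*.866,np.sin(yw)*.866,.5]); e2=np.cross(n,e1)
st(); print(observe()['torque'],np.degrees(np.arctan2(*(-R()[1::-1,1]))))
for cam in ('side','top'):
    p,d=shot(cam,sys.argv[1]+cam); P=cloud(cam,d); h=(P-c)@n; u=(P-c)@e1; w=(P-c)@e2
    k=(h>.036)&(h<.05)&(np.hypot(u,w)<.04)&(p.sum(2)<150)
    if k.sum()>8:
        m=np.c_[u[k],w[k]]; mm=m.mean(0); dd=np.linalg.svd(m-mm)[2][0]; print(cam,k.sum(),'mean',mm.round(4),'theta/click',((-np.degrees(np.arctan2(dd[1],dd[0])))%180)/24,'ext',np.ptp((m-mm)@dd).round(3))
E
python3 bar.py k1
```

```text
t 17.75 pos [ 0.6022 -0.325   0.1516] x [ 0.001 -0.001 -1.   ] y [-0.991 -0.131 -0.   ] z [-0.131  0.991 -0.001] F [-6.2  1.1  9.7] open 0.0184 q [-0.61  0.72  1.16 -0.    1.26  2.4 ]
[ 0.66405022  0.8363848  -0.00289993] 7.508688804421178
side 27 mean [0.0046 0.0214] theta/click 3.208110528431449 ext 0.034
```

```bash
python3 -m crank '[{"fingers":-0.4,"tx":0,"ty":0,"tz":0,"roll":0},{"fingers":-0.3,"tx":0,"ty":0,"tz":0,"roll":0},{"fingers":-0.26,"tx":0,"ty":0,"tz":0,"roll":0},{"fingers":-0.26,"tx":-0.4,"ty":0,"tz":0,"roll":0},{"fingers":-0.26,"tx":-1,"ty":0,"tz":0,"roll":0},{"fingers":-0.26,"tx":-1.8,"ty":0,"tz":0,"roll":0},{"fingers":-0.26,"tx":-2.8,"ty":0,"tz":0,"roll":0},{"fingers":-0.26,"tx":-3.8,"ty":0,"tz":0,"roll":0}]' >/dev/null && python3 bar.py k2
```

```text
t 18.85 pos [ 0.6027 -0.3245  0.3035] x [ 0.001 -0.001 -1.   ] y [-0.991 -0.132 -0.001] z [-0.132  0.991 -0.001] F [-0.2 -0.4  0.7] open 0.0341 q [-0.61  0.63  0.91 -0.    1.6   2.4 ]
[ 0.14593286 -0.05682998  0.01463737] 7.5742252482121
side 38 mean [0.0021 0.0099] theta/click 4.060061938170233 ext 0.061
top 42 mean [0.0022 0.0241] theta/click 2.5407557372230287 ext 0.02
```

```bash
python3 -m crank '[{"fingers":-0.26,"tx":0,"ty":0.6,"tz":-0.2,"roll":0},{"fingers":-0.26,"tx":0,"ty":1.7,"tz":-0.4,"roll":0},{"fingers":-0.26,"tx":0,"ty":3,"tz":-0.7,"roll":0},{"fingers":-0.26,"tx":0,"ty":4.3,"tz":-1,"roll":0},{"fingers":-0.26,"tx":0,"ty":5.6,"tz":-1.3,"roll":0},{"fingers":-0.26,"tx":0,"ty":6.9,"tz":-1.6,"roll":0},{"fingers":-0.26,"tx":0,"ty":7.9,"tz":-1.9,"roll":0},{"fingers":-0.26,"tx":0,"ty":8.3,"tz":-2,"roll":0}]' >/dev/null && python3 bar.py k3 && python3 - <<'E'
import cv2,numpy as np
a=cv2.imread('pics/k3top.png');b=cv2.imread('pics/k3side.png')
im=np.zeros((600,800,3),np.uint8); im[:250,:400]=cv2.resize(a,(400,250)); im[:250,400:]=cv2.resize(b,(400,250))
im[250:600,:350]=cv2.resize(a[135:225,435:525],(350,350),interpolation=cv2.INTER_CUBIC); im[250:600,400:750]=cv2.resize(b[190:320,170:300],(350,350),interpolation=cv2.INTER_CUBIC)
cv2.imwrite('pics/c11.png',im)
E
```

```text
t 19.95 pos [ 0.2823 -0.4484  0.3014] x [ 0.    -0.001 -1.   ] y [-0.992 -0.129 -0.   ] z [-0.129  0.992 -0.001] F [ 0.8  0.4 -0. ] open 0.0339 q [-1.15  0.32  1.42 -0.    1.4   1.86]
[ 0.13710736 -0.04017101  0.03600673] 7.426309578207518
side 33 mean [0.0021 0.0106] theta/click 4.079481878076596 ext 0.064
top 182 mean [-0.0009  0.0009] theta/click 3.931523810348388 ext 0.06
```

View pics/c11.png

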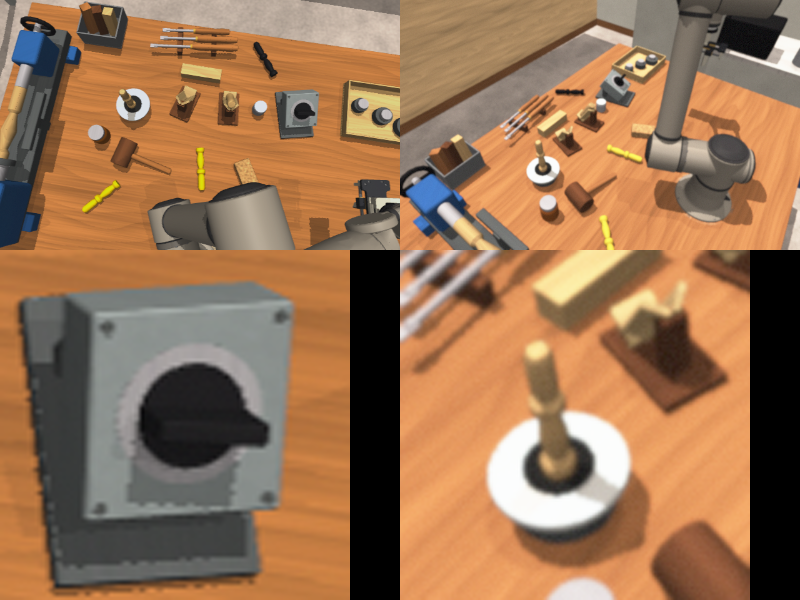

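```bash
python3 -c "
from cell import hand_in; print(hand_in())"
```

```text
the job is handed in; nothing more can be done
None
```

The finial is standing upright on the turntable pad and the selector is at click 4. The job was handed in at about 20 s of the 67 s allowed.

**Finial:** The moves only allow turning the tool about its own axis, so it could not be tilted to the finial's slope. I gripped the head with the tool vertical and drew the finial out along its axis. I then set the foot's edge on the pad, swung the finial upright about that edge with a light grip, and released it. The depth fit after release put the foot at about (0.557, 0.314) m, within about 1 mm of the measured pad centre, leaning about 0.2°. The last picture, about 8 s later, still showed it standing.

**Selector:** It started at click 2. I pinched the bar and turned it counter-clockwise to the stop. There the jaws sat flush on the bar at 14.2 mm, and the torque rose to 0.54 N m, well above the 0.12 N m of a click. I then turned it clockwise about 98° and let go. The two cameras read click 3.93 (top) and 4.08 (side), so both agree on click 4.

**Disagreements:** The two cameras differed by up to about 4 mm on positions. The side view of the bar was partly hidden, as was one earlier top reading of 2.54, which I discarded. The gripper's angle at the stop was about 2.6° past the estimate, probably from give in the grip and error in the estimated box angle.

The handle and the other bystanders look unmoved in the last picture; the sanding block is partly hidden by the arm there. No wrist force reading went above about 14 N.

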